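# Uncap the left-hand fuel-gas outlet

### The arm

A 6-joint arm with a two-finger parallel gripper is mounted at the origin on a cart in front of the work surface, level with it; the furniture and walls round the work are solid. World frame = base frame: x ahead of the robot, y to its left, z up, the work surface at z = 0. Lengths are in m, angles in rad, forces in N, time in s.
With the tool pointing down it reaches from about 0.35 to 0.775 m from the base axis. Payload 5.5 kg.
Tool frame: the origin (TCP) lies midway between the tips of the shut fingers; the grasp point (between the pads) lies 19 mm behind it; z points along the fingers, x is the direction in which the jaws open and shut, and the axes are right-handed (so a half turn about z gives the same grasp; the last joint's range is limited). The gripper opens to 85 mm and grips with 20 to 120 N. Pads are 22 mm wide; open, the fingers measure 114 mm over their backs; the gripper's body (76 mm by 85 mm) begins 54 mm behind the grasp point. The pads swing forward as they close: fully open they stand 13 mm farther back than shut.
Start: joints at [-1.307, 0.313, 0.046, 1.304, 0, 1.431], TCP at [0.226, -0.529, 0.231] pointing down, gripper open.
Joint ranges: [-2.76, 2.76], [-0.86, 1.69], [-1.03, 1.26], [-2.2, 2.34], [-1.47, 1.5], [-3.14, 3.14]. Speed limits (rad/s): [2.57, 2.57, 3.14, 3.14, 3.14, 3.14].

### API

Orientations are given as a unit quaternion [w, x, y, z].
In Python, from workcell import env gives the robot as it stands. The module is installed in compiled form; this text tells all that it offers.
- The arm moves only by the tool apply_moves, never from a script. Its argument "moves" is a list of rows, each a list of 3 entries, a list of its own where there are three numbers: the shift along the tool's x, y, z in cm, then the turn about the tool's z in degrees, then the opening, from 0 (shut) to 1 (fully open). In form: [[[x, y, z], yaw, gripper], ...]. A call has exactly 10 rows; each row is the pose to reach, as a shift and turn from the pose commanded when the call began, along the tool's axes at that moment; what a row does not reach only later rows make up. A row lasts 1/8 s, in which the tool goes at most 62.5 mm and 10.7 degrees, less where a joint would pass 70% of its speed; a pose out of reach is approached as far as the arm can. A call with a gripper value outside its range is refused whole. The fingers move at their own pace and stop on an object; "squeeze" is the grip in N (left out, the last holds). Time passes only in rows, so rows that repeat a pose let the fingers close, or fill a call up. It gives the time, the measured TCP pose, the force and the opening at its end, in the units of the state.
- env.get_state(): the state, without advancing time (a new reading comes with each control period).
- env.read_camera(name): name is "scene" or "top" or "wrist"; returns a dict with "pixels" (400x640x3 uint8, red, green, blue), "fov_y" (degrees; the focal length in pixels is half the picture's height over the tangent of half this angle, whatever the lens; pixels are square), "cx", "cy" (the principal point, pixels), "world_from_camera" (4x4, takes a point from camera to world coordinates); the wrist camera has in their place "hand_eye" (4x4, takes a point from camera to tool coordinates, whose origin is the TCP and whose axes are the tool frame's). Camera axes: x right, y down, z forward; pixel columns grow to the right and rows downward; lengths in m; the calibration is good to about 2 mm. A picture is of the moment at which its call begins: read the wrist's pose just before it. There is no depth.
- env.hand_in(): hands the job in, once; it reports no verdict.
The state is a dict: "clock": time; "joint_pos": joint angles; "qvel": joint speeds; "tau": joint torques, N m; "tcp_pos": TCP position; "orientation": TCP orientation; "wrist_force": force on the tool from outside, world axes, zero at the start; "ft_torque": the same for the moment, N m; "finger_gap": finger opening in m.
Only numpy, scipy, OpenCV 4.12 (cv2) and the standard library are available. Lean on these libraries where they do the work, as an engineer would, in place of code of your own. Each camera call takes 0.05 s, during which the arm holds its last target.

### The job

Take the notched hexagon cap off the fuel-gas outlet so that a burner can be connected: like every fuel-gas fitting it has a left-hand thread, so unscrew it clockwise (seen from above) and make sure by feel that it is easing, never tightening it down on its sealing pad. Its quick thread ends at a stop after about half a turn: re-grip as you need, come up gently against the stop without forcing it, and only there lift the cap straight off - never pull or lever it hard against its thread. Then set it down gently, right way up, in the middle of the shallow steel dish and let go. Leave the other outlet, with the round ribbed cap, untouched and the things standing around where they are.

Things in the scene. Friction and masses are not known exactly. Their poses are not given: they have to be found in the camera images.
- cap_centre (a point): Centre, half-way up, of the loose brass cap on the fuel outlet: hexagon 40 mm across flats (46 over corners), 34 mm tall, closed top, hollow below (bore 32 mm, 28 mm deep), a 6 mm tall notch across each corner half-way up; 0.2 kg. z up through the closed top; x points square through a flat, so flats face 0, 60, 120 ... degrees from x. On the outlet it spans about 72 to 106 mm above the bench.
- cap: The same cap, origin at the centre of its open underside. Left-hand thread: clockwise from above eases and raises it, about 2.5 mm a rad, under 1 mm of play. Takes up to 0.3 N m to start, then runs below 0.06 N m. After 1.8 to 3.3 rad (hidden, varies) it meets a rigid stop: 0.1 to 0.2 N m there is plenty, 0.4 too much. At the stop and 0.25 rad before it the thread has let go and the cap lifts freely.
- nose_top (a point): Top of the fuel outlet's nose (free height of the sealing pad inside the cap), on the upright common axis of outlet and cap, 104 mm above the bench; z up. Hidden in the cap at first. Thread 30 mm across from 70 to 91 mm height, pad above it 14 mm across. A fully lifted cap clears it when its underside is above this point.
- fuel_nose: The fixed grey fuel-gas pillar with thread and pad; origin on the bench under its axis, z up. Flange 68 mm across, shoulder 33 mm across and 70 mm high under the cap; a small black tap lever hangs at its +x side, out to 38 mm from the axis and below 51 mm height.
- pad (a joint): How far (m) the sprung rubber sealing pad on the nose is pressed down by the cap: 0.0008 to 0.0043 at the start, 6 N per mm, so 5 to 26 N. It falls as the cap eases (clockwise; gone after 0.3 to 1.8 rad) and rises as the cap is tightened; the pad is crushed beyond 0.0055.
- air_cap_top (a point): Top centre of the wide, low, round ribbed brass cap (51 mm across, 19 mm tall, top 90 mm above the bench) of the second outlet, a fixed pillar of the same shape; z up. Not to be touched.
- air_outlet: The fixed second pillar with its round cap; origin on the bench under its axis, z up.
- dish_floor (a point): Centre of the flat inner floor (120 mm across, 2 mm above the bench) of the loose shallow stainless dish, 132 mm across at its 8 mm high rim, 0.4 kg.
- dish: The same dish; origin at the centre of its underside, z up.
- dropper: Amber dropper bottle with black bulb, 35 mm across and 98 mm tall, standing behind the outlets; origin at the centre of its underside.
- tape: Green roll of labelling tape lying flat, 96 mm across, 19 mm high; origin at the centre of its underside.
- petri: Closed petri dish, 89 mm across, 7 mm high, lying on the bench; origin at the centre of its underside.
Mind the look-alikes: they are no part of the job. Of the things like the cap, leave any that is blue or purple; of the rest the smaller one is meant.

How it is judged:
On the way, in this order (a step that is already met when the one before it is completed fails the run):
1. the cap is eased clockwise until it no longer presses on the sealing pad, still on the thread (value of joint pad below 0.0002 m and z of cap_centre in the frame of nose_top below 0 m), for 0.1 s.
2. the cap is lifted off, clear above the nose (z of cap_centre in the frame of nose_top above 0.02 m and angle between cap's own z axis and vertical below 0.35 rad), for 0.05 s.
At the end, for the whole second after the job is handed in: The cap stands right way up (closed top upward, within 0.1 rad) on the floor of the dish, its centre within 30 mm of the dish's centre, released and at rest; the sealing pad is free (horizontal distance between cap_centre and dish_floor below 0.03 m and z of cap in the frame of dish_floor between -0.003 and 0.004 m and angle between cap's own z axis and vertical below 0.1 rad and linear speed of each of cap, dish below 0.02 m/s and value of joint pad below 0.0005 m); the robot touches nothing.
It fails at once if the cap is screwed tighter until the sealing pad is crushed (pressed down more than 5.5 mm) (value of joint pad above 0.0055 m).
It fails at once if the cap is pulled, pushed, levered or driven against the thread or its stop with more than 60 N (contact force between cap and fuel_nose above 60 N).
It fails at once if the second outlet is handled (more than 4 N) (contact force between any of the fingers, the arm, cap and air_outlet above 4 N).
It fails at once if the cap is dropped or thrown into the dish (faster than 0.5 m/s just above it) (linear speed of cap above 0.5 m/s and z of cap in the frame of dish_floor below 0.03 m and horizontal distance between cap_centre and dish_floor below 0.08 m).
It fails at once if a bystander is shifted by more than 20 mm, or the dish by more than 40 mm (distance of any of dropper, petri from where it was at the start of the episode above 0.02 m or distance of dish from where it was at the start of the episode above 0.04 m).
It also fails if it takes over 70 s, if anything falls off the work surface, if the arm or the gripper's body presses on something with over 40 N, if the wrist force passes 120 N, or if a joint passes its speed limit or range.

## Working session

There is one attempt and no reset: what is moved stays moved. The work goes in short steps, Python scripts to look and compute and a tool call to move; the robot and the scene stay as the last step left them, time stands still between calls to the robot, and variables do not carry over. Pictures are saved under pics/ and viewed, and the job is handed in when it is done.

Besides the shell and the picture viewer there is one more tool, called after "Request:" by a JSON object that holds its "method" and its "body". apply_moves: Moves the arm, as the interface text tells. Its arguments: {"type":"object","properties":{"moves":{"type":"array","items":{"type":"array"}},"squeeze":{"type":"number"}},"required":["moves"]}

```bash
mkdir -p pics; python3 - <<'E'
from workcell import env
import cv2,numpy as np,pickle
s=env.get_state();print(s)
for n in ["scene","top","wrist"]:
    c=env.read_camera(n);pickle.dump(c,open(n+".pkl","wb"))
    cv2.imwrite(f"pics/{n}0.png",c["pixels"][:,:,::-1])
    print(n,{k:v for k,v in c.items() if k!="pixels"})
E
```

```text
{'clock': 0.0, 'joint_pos': array([-1.30659424e+00,  3.13996786e-01,  4.49461824e-02,  1.30358877e+00,
        6.16405009e-06,  1.43121847e+00]), 'qvel': array([ 0.00164365,  0.00046066, -0.00137576,  0.00086919, -0.00035876,
       -0.00027295]), 'tau': array([ 3.77139542e-03, -4.80632865e+01,  2.98531634e+01,  1.95192784e-02,
        5.86844067e-05,  1.80145776e-05]), 'tcp_pos': array([ 0.22578277, -0.52824914,  0.23039751]), 'orientation': array([-6.12084932e-04,  8.34534579e-01, -5.50954796e-01, -6.88889362e-04]), 'wrist_force': array([-0.74302831,  0.8885346 ,  0.34706697]), 'ft_torque': array([-0.01533385, -0.0406729 , -0.01448082]), 'finger_gap': 0.08525307664249208}
scene {'fov_y': 43.43995982610514, 'cx': 315.63555802187517, 'cy': 206.9479603737468, 'world_from_camera': array([[-0.97973464, -0.16523337,  0.11321647,  0.4060077 ],
       [-0.20025486,  0.79605055, -0.57114054,  0.86255521],
       [ 0.00424544, -0.58223832, -0.81300708,  1.06070134],
       [ 0.        ,  0.        ,  0.        ,  1.        ]])}
top {'fov_y': 48.01480716683254, 'cx': 316.9057086534783, 'cy': 196.07159702163796, 'world_from_camera': array([[-0.01061298, -0.9851333 ,  0.17146357,  0.38151528],
       [-0.99992308,  0.00935478, -0.00814436,  0.19625449],
       [ 0.00641928, -0.17153681, -0.9851568 ,  1.02338833],
       [ 0.        ,  0.        ,  0.        ,  1.        ]])}
wrist {'fov_y': 69.95669381533226, 'cx': 318.64984324620946, 'cy': 200.25938102304278, 'hand_eye': array([[ 9.99999400e-01,  1.09365483e-03,  6.34637914e-05,
         3.59139760e-04],
       [-1.05901779e-03,  9.50253939e-01,  3.11474444e-01,
        -8.06349953e-02],
       [ 2.80338812e-04, -3.11474325e-01,  9.50254527e-01,
        -1.43740399e-01],
       [ 0.00000000e+00,  0.00000000e+00,  0.00000000e+00,
         1.00000000e+00]])}
```

View pics/scene0.png

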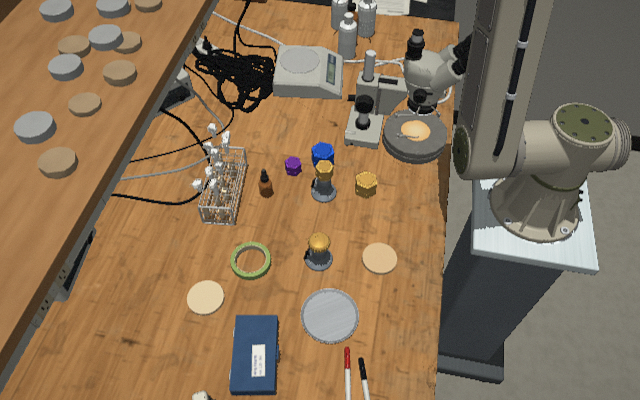

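View pics/top0.png

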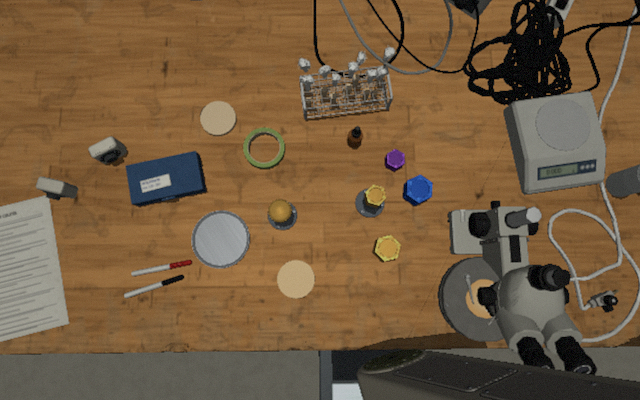

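View pics/wrist0.png

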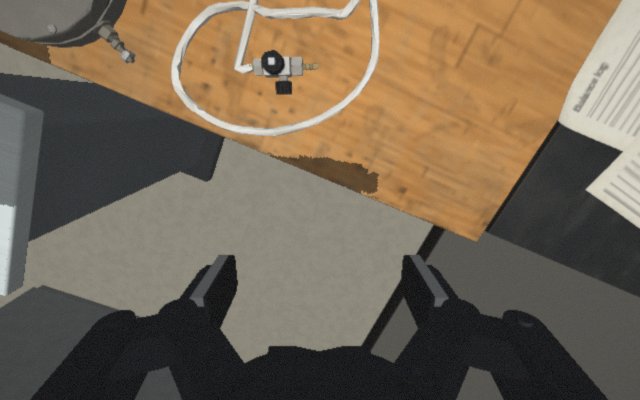

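```bash
cat > h.py <<'E'
import numpy as np,cv2,pickle
def f(c): return 200/np.tan(np.radians(c["fov_y"]/2))
def ray(c,u,v,T=None):
    T=c["world_from_camera"] if T is None else T
    d=np.array([(u-c["cx"])/f(c),(v-c["cy"])/f(c),1.]);return T[:3,3],T[:3,:3]@d
def onz(c,u,v,z,T=None):
    o,d=ray(c,u,v,T);return o+d*(z-o[2])/d[2]
def proj(c,p,T=None):
    T=c["world_from_camera"] if T is None else T
    q=T[:3,:3].T@(np.array(p)-T[:3,3]);return q[:2]/q[2]*f(c)+[c["cx"],c["cy"]]
E
python3 - <<'E'
from h import *
t=pickle.load(open("top.pkl","rb"));s=pickle.load(open("scene.pkl","rb"))
a=cv2.resize(t["pixels"][140:275,335:445],None,fx=4,fy=4,interpolation=cv2.INTER_CUBIC)
b=cv2.resize(s["pixels"][130:210,270:390],None,fx=3,fy=4,interpolation=cv2.INTER_CUBIC)
b=cv2.resize(s["pixels"][130:210,280:390],None,fx=3.2,fy=3.2,interpolation=cv2.INTER_CUBIC)
w=np.zeros((540,800,3),np.uint8);w[:540,:440]=a;w[:b.shape[0],445:445+b.shape[1]]=b
cv2.imwrite("pics/crop1.png",w[:,:,::-1])
for n,c in(("top",t),("scene",s)):
    h=cv2.cvtColor(c["pixels"],cv2.COLOR_RGB2HSV)
    m=cv2.inRange(h,(18,130,90),(32,255,255))
    k,l,st,ce=cv2.connectedComponentsWithStats(m)
    for i in range(1,k):
        if st[i,4]>40: print(n,st[i],ce[i])
# dish
print("dish top",onz(t,221,239.5,.008),"scene",onz(s,330,316,.008))
for z in(.106,):
    print("cap",onz(t,375,193,z),onz(s,324,165,z))
print("air",onz(t,281,209,.09),onz(s,319,241,.09))
print("dropper",onz(t,355,137,.05),onz(s,265,182,.05))
E
```

```text
top [365 184  22  22 315] [375.96507937 194.42539683]
top [268 199  24  23 406] [279.49753695 210.1182266 ]
top [375 235  27  26 477] [387.85953878 247.21383648]
scene [315 160  19  21 260] [323.74230769 169.62692308]
scene [355 171  22  28 429] [365.36829837 183.23543124]
scene [308 232  22  20 341] [318.6627566  241.69501466]
dish top [0.46093155 0.40509639 0.008     ] scene [0.4612523  0.40984625 0.008     ]
cap [0.54651596 0.06788714 0.106     ] [0.54428618 0.06187602 0.106     ]
air [0.51715004 0.26416894 0.09      ] [0.51468977 0.27215141 0.09      ]
dropper [0.68520888 0.1009427  0.05      ] [0.68974627 0.10179484 0.05      ]
```

View pics/crop1.png

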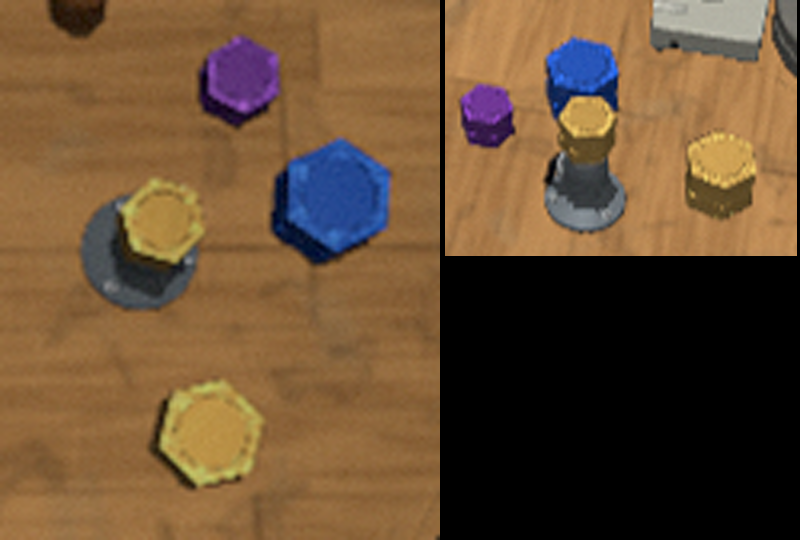

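```bash
python3 - <<'E'
from h import *
t=pickle.load(open("top.pkl","rb"));s=pickle.load(open("scene.pkl","rb"))
def tri(a,b):
    o1,d1=ray(t,*a);o2,d2=ray(s,*b)
    x=np.linalg.lstsq(np.c_[d1,-d2],o2-o1,rcond=None)[0]
    p,q=o1+d1*x[0],o2+d2*x[1];return (p+q)/2,np.linalg.norm(p-q)
for n,a,b in[("capB top",(375.6,193.6),(323.8,165.5)),("knob",(548,277),(416,37)),("eyepieceL",(535,350),(465,47)),("eyepieceR",(574,352),(463,62)),("post",(522,215),(370,55)),("blue",(419,188.5),(321.5,149)),("yellow",(388,247),(366,178)),("purple",(396,158),(293,163)),("air",(281,209),(319,240)),("dropper",(356,130),(264,172))]:
    print(n,*tri(a,b))
E
cat > crop.py <<'E'
E
python3 - <<'E'
import sys;sys.path.insert(0,'.')
from h import *
s=pickle.load(open("scene.pkl","rb"))
t=pickle.load(open("top.pkl","rb"))
a=cv2.resize(s["pixels"][0:170,320:480],None,fx=2.4,fy=2.4)
b=cv2.resize(t["pixels"][180:400,430:640],None,fx=1.9,fy=1.9)
w=np.zeros((420,790,3),np.uint8);w[:a.shape[0],:a.shape[1]]=a;w[:b.shape[0],390:390+b.shape[1]]=b[:, :400]
cv2.imwrite("pics/micro.png",w[:,:,::-1])
E
```

```text
capB top [0.5441074  0.0673515  0.11058711] 0.0006144228960022981
knob [ 0.37463915 -0.14755745  0.35516994] 0.001476516570533124
eyepieceL [ 0.27079184 -0.11158667  0.37046069] 0.006349759269263589
eyepieceR [ 0.2453686  -0.24188796  0.2335747 ] 0.004137377811571302
post [ 0.47484007 -0.14855534  0.28891127] 0.0009320897540003503
blue [ 0.56752032 -0.03741966  0.05149725] 0.003994873008479163
yellow [0.43779084 0.03581959 0.04986221] 8.202377884402681e-05
purple [0.64005867 0.00641859 0.02821315] 0.002481785919811656
air [0.51715677 0.26476124 0.08241549] 0.002170507913494399
dropper [0.68854555 0.10235605 0.09090687] 0.0007243758086433813
```

View pics/micro.png

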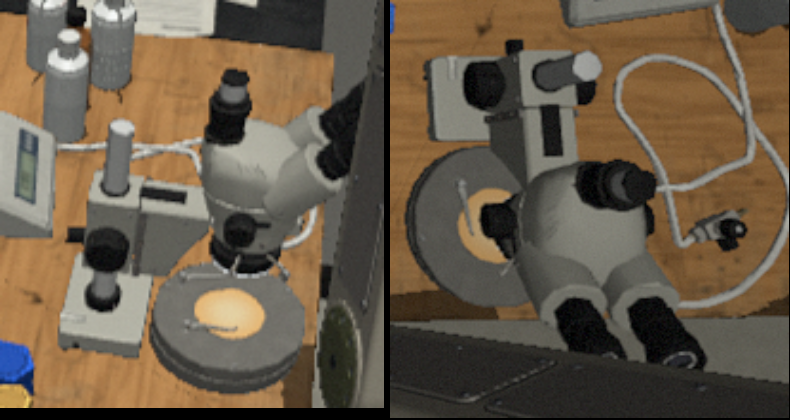

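The caps are purple (395,160), blue (418,190), large yellow on the bench (388,247) and small yellow on the grey pillar (375,194), which is the one to remove. It is the smaller of the two yellow caps, and its top triangulates to about 0.11 m high at (0.545, 0.067). The microscope reaches about 0.37 m high and stands in the way, so I'll go up first.

Request:
{"method": "apply_moves", "body": {"moves": [[[0,0,-5],0,1],[[0,0,-10],0,1],[[0,0,-15],0,1],[[0,0,-20],0,1],[[0,0,-25],0,1],[[0,0,-28],0,1],[[0,0,-28],0,1],[[0,0,-28],0,1],[[0,0,-28],0,1],[[0,0,-28],0,1]]}}

```text
clock: 1.4
tcp_pos: [0.2258, -0.5283, 0.5105]
orientation: [-0.001, 0.835, -0.551, -0.001]
wrist_force: [-0.4, 0.5, 0.2]
finger_gap: 0.0854
```

```bash
python3 - <<'E'
from h import *
t=pickle.load(open("top.pkl","rb"))
h=cv2.cvtColor(t["pixels"],cv2.COLOR_RGB2HSV)
m=cv2.inRange(h[180:212,360:392],(18,110,130),(34,255,255))
cs,_=cv2.findContours(m,cv2.RETR_EXTERNAL,cv2.CHAIN_APPROX_NONE)
c=max(cs,key=cv2.contourArea)[:,0]+[360,180]
w=np.array([onz(t,*p,.106)[:2] for p in c])
print(w.mean(0),(w.max(0)+w.min(0))/2)
ctr=(w.max(0)+w.min(0))/2
for a in range(0,180,10):
    d=np.array([np.cos(np.radians(a)),np.sin(np.radians(a))]);p=w@d
    print(a,round(1e3*(p.max()-p.min()),1),end="; ")
a=np.arctan2(*(w-ctr).T[::-1]);r=np.hypot(*(w-ctr).T)
z=np.sum(r*np.exp(6j*a));print("\ncorner dir",np.degrees(np.angle(z))/6)
E
```

```text
[0.54428604 0.06656016] [0.5434406  0.06609254]
0 44.4; 10 45.6; 20 45.5; 30 44.0; 40 41.1; 50 41.9; 60 43.2; 70 43.8; 80 43.1; 90 41.4; 100 41.0; 110 42.5; 120 43.8; 130 43.8; 140 43.4; 150 42.2; 160 41.0; 170 42.5; 
corner dir 11.390098720788357
```

Request:
{"method": "apply_moves", "body": {"moves": [[[-3.4,-4.3,0],-10,1],[[-6.8,-8.6,0],-20,1],[[-10.2,-12.9,0],-30,1],[[-13.6,-17.2,0],-40,1],[[-17,-21.5,0],-50,1],[[-20.4,-25.8,0],-60,1],[[-23.8,-30.1,0],-70,1],[[-27.2,-34.4,0],-80,1],[[-30.6,-38.7,0],-90,1],[[-34,-43,0],-100,1]]}}

```text
clock: 2.65
tcp_pos: [0.4878, -0.0453, 0.5111]
orientation: [0.0, 0.958, 0.288, -0.0]
wrist_force: [1.6, -0.6, -0.5]
finger_gap: 0.0854
```

```bash
python3 - <<'E'
from workcell import env
s=env.get_state();print(s['joint_pos'],s['tcp_pos'],s['orientation'])
E
```

```text
[-2.56479636e-01  2.56903696e-01  6.75054667e-01  1.98913411e+00
 -1.98532440e-04  7.30121784e-01] [ 0.48777204 -0.04527717  0.51107937] [ 3.59915685e-05  9.57641985e-01  2.87961473e-01 -1.31465492e-04]
```

Request:
{"method": "apply_moves", "body": {"moves": [[[2,-1,1],-10,1],[[4,-2.2,3],-20,1],[[6,-3.4,6],-30,1],[[8,-4.6,9],-40,1],[[10,-5.8,12],-50,1],[[10.9,-6.2,15],-60,1],[[10.9,-6.2,18],-70,1],[[10.9,-6.2,21],-80,1],[[10.9,-6.2,21],-90,1],[[10.9,-6.2,21],-100,1]]}}

```text
clock: 3.9
tcp_pos: [0.5439, 0.0644, 0.3001]
orientation: [-0.001, 0.395, 0.919, -0.0]
wrist_force: [-0.2, -0.2, -0.1]
finger_gap: 0.0856
```

Request:
{"method": "apply_moves", "body": {"moves": [[[0,0,0],-10,1],[[0,0,0],-20,1],[[0,0,0],-27.5,1],[[0,0,0],-27.5,1],[[0,0,0],-27.5,1],[[0,0,0],-27.5,1],[[0,0,0],-27.5,1],[[0,0,0],-27.5,1],[[0,0,0],-27.5,1],[[0,0,0],-27.5,1]]}}

```text
clock: 5.15
tcp_pos: [0.5452, 0.0643, 0.3013]
orientation: [0.0, 0.168, 0.986, -0.0]
wrist_force: [0.6, 0.8, 0.0]
finger_gap: 0.0854
```

```bash
python3 - <<'E'
from workcell import env
import cv2,pickle
s=env.get_state();c=env.read_camera("wrist");pickle.dump((s,c),open("w1.pkl","wb"))
cv2.imwrite("pics/w1.png",c["pixels"][:,:,::-1])
print(s['joint_pos'],s['tcp_pos'],s['orientation'])
c=env.read_camera("top");cv2.imwrite("pics/t1.png",c["pixels"][:,:,::-1])
E
```

```text
[-2.87707905e-02  2.53156906e-01  1.34672114e-01  1.45226904e+00
 -1.03355967e-04 -1.26153318e+00] [0.54516    0.06431307 0.30127773] [ 2.82624777e-05  1.68213409e-01  9.85750600e-01 -4.82005110e-05]
```

View pics/w1.png

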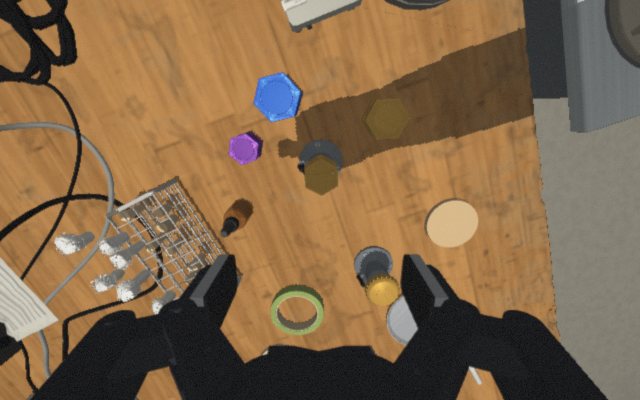

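```bash
cat >> h.py <<'E'
from scipy.spatial.transform import Rotation as Ro
def wT(s,c):
    q=s["orientation"];T=np.eye(4);T[:3,:3]=Ro.from_quat([q[1],q[2],q[3],q[0]]).as_matrix();T[:3,3]=s["tcp_pos"];return T@c["hand_eye"]
E
python3 - <<'E'
from h import *
s,c=pickle.load(open("w1.pkl","rb"));T=wT(s,c)
im=c["pixels"][135:215,280:370]
h=cv2.cvtColor(im,cv2.COLOR_RGB2HSV)
print(h[40,41],h[40,35],h[20,40],h[55,60])
m=cv2.inRange(h,(18,120,30),(34,255,255))
cs,_=cv2.findContours(m,cv2.RETR_EXTERNAL,cv2.CHAIN_APPROX_NONE)
k=max(cs,key=cv2.contourArea);print(cv2.contourArea(k),cv2.boundingRect(k))
a=cv2.resize(np.minimum(im.astype(int)*2,255).astype(np.uint8),None,fx=6,fy=6,interpolation=cv2.INTER_CUBIC)
b=cv2.resize(im*0+m[:,:,None],None,fx=2.5,fy=2.5)
o=np.zeros((480,780,3),np.uint8);o[:,:540]=a;o[:200,545:545+225]=b
cv2.imwrite("pics/w1c.png",o[:,:,::-1])
p=k[:,0]+[280,135]
w=np.array([onz(c,*q,.106,T)[:2] for q in p])
for ang in range(0,180,10):
    d=np.array([np.cos(np.radians(ang)),np.sin(np.radians(ang))]);u=w@d
    print(ang,round(1e3*(u.max()-u.min()),1),end="; ")
ctr=(w.max(0)+w.min(0))/2;print(ctr)
a=np.arctan2(*(w-ctr).T[::-1]);r=np.hypot(*(w-ctr).T)
print("corner",np.degrees(np.angle(np.sum(r*np.exp(6j*a))))/6)
print("air",proj(c,[.517,.265,.09],T))
E
```

```text
[ 19 145 107] [ 19 154 106] [ 19 154  93] [ 16 147 181]
965.5 (24, 20, 34, 40)
0 43.7; 10 45.0; 20 45.4; 30 44.9; 40 43.9; 50 46.5; 60 48.2; 70 48.4; 80 48.5; 90 47.3; 100 44.7; 110 44.5; 120 45.5; 130 45.7; 140 45.0; 150 43.4; 160 40.4; 170 41.6; [0.54362757 0.06425065]
corner 12.774805750303825
air [382.57388915 293.31148459]
```

View pics/w1c.png

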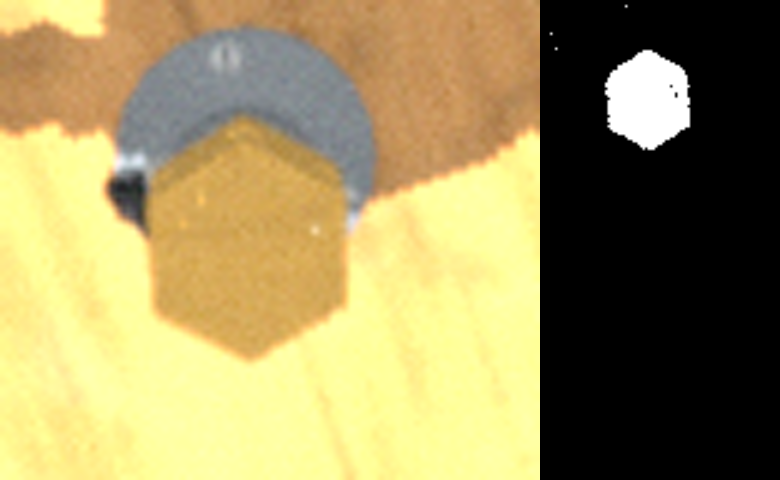

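```bash
python3 - <<'E'
from h import *
s,c=pickle.load(open("w1.pkl","rb"));T=wT(s,c)
print(onz(c,321.3,176.1,.106,T))
t=pickle.load(open("top.pkl","rb"));sc=pickle.load(open("scene.pkl","rb"))
print(onz(t,375.6,193.6,.106),onz(sc,323.8,165.5,.106))
p=onz(c,321.3,176.1,.106,T)
R=Ro.from_quat(np.array(s["orientation"])[[1,2,3,0]]).as_matrix()
for q in (p,np.array([.544,.066,.106])): print(R.T@(q-s["tcp_pos"])*100)
print(R)
E
```

```text
[0.54291599 0.0657333  0.106     ]
[0.54523775 0.06668121 0.106     ] [0.5444628  0.06357387 0.106     ]
[ 0.26020679  0.06123727 19.52774919]
[ 0.16678442  0.12234713 19.52775068]
[[-9.43408497e-01  3.31632940e-01  3.95035641e-05]
 [ 3.31632935e-01  9.43408493e-01 -1.04535621e-04]
 [-7.19354532e-05 -8.55191099e-05 -9.99999994e-01]]
```

Request:
{"method": "apply_moves", "body": {"moves": [[[0.2,0.1,3],-1.5,1],[[0.2,0.1,6],-1.5,1],[[0.2,0.1,9],-1.5,1],[[0.2,0.1,12],-1.5,1],[[0.2,0.1,13],-1.5,1],[[0.2,0.1,13],-1.5,1],[[0.2,0.1,13],-1.5,1],[[0.2,0.1,13],-1.5,1],[[0.2,0.1,13],-1.5,1],[[0.2,0.1,13],-1.5,1]]}}

```text
clock: 6.5
tcp_pos: [0.5437, 0.0659, 0.1716]
orientation: [0.0, 0.155, 0.988, -0.0]
wrist_force: [-0.7, -0.4, 0.3]
finger_gap: 0.0855
```

```bash
python3 - <<'E'
from workcell import env
from h import *
s=env.get_state();c=env.read_camera("wrist");pickle.dump((s,c),open("w2.pkl","wb"))
print(s['tcp_pos'],s['wrist_force'],s['ft_torque'])
im=np.minimum(c["pixels"].astype(int)*2,255).astype(np.uint8)[120:270,240:400]
cv2.imwrite("pics/w2.png",cv2.resize(im,None,fx=4,fy=4,interpolation=cv2.INTER_CUBIC)[:,:,::-1])
T=wT(s,c);print(proj(c,[.544,.0657,.106],T))
E
```

```text
[0.54374648 0.06592034 0.17160083] [-0.65465666 -0.43226706  0.30691539] [ 0.00358814 -0.04763491  0.01378623]
[319.09905154 213.58336205]
```

View pics/w2.png

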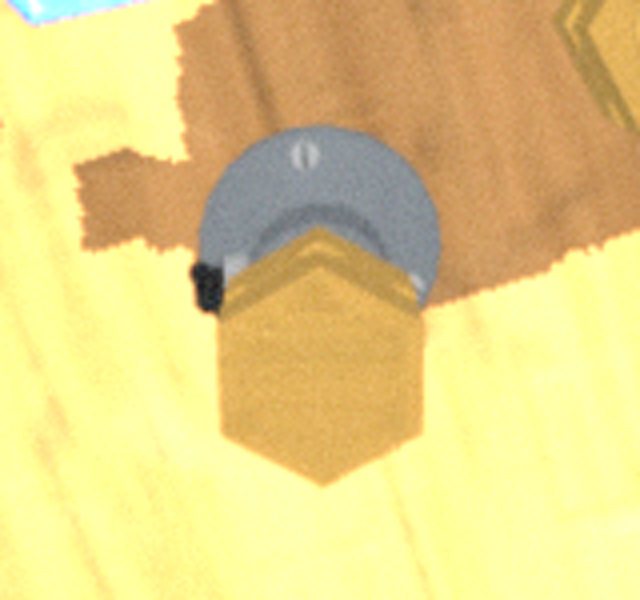

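Request:
{"method": "apply_moves", "body": {"moves": [[[0.03,0,2],0,1],[[0.03,0,4],0,1],[[0.03,0,6],0,1],[[0.03,0,7.5],0,1],[[0.03,0,8.5],0,1],[[0.03,0,9.3],0,1],[[0.03,0,9.8],0,1],[[0.03,0,10.1],0,1],[[0.03,0,10.1],0,1],[[0.03,0,10.1],0,1]]}}

```text
clock: 7.8
tcp_pos: [0.5436, 0.066, 0.0706]
orientation: [0.0, 0.155, 0.988, -0.0]
wrist_force: [0.3, -0.2, 0.2]
finger_gap: 0.0857
```

```bash
cat > st.py <<'E'
from workcell import env
import numpy as np
np.set_printoptions(precision=3,suppress=True)
s=env.get_state()
q=s["orientation"];print(round(s["clock"],2),s['tcp_pos']*1e3,"jaw",np.degrees(2*np.arctan2(q[2],q[1])),"j6",s["joint_pos"][5],"F",s['wrist_force'],"M",s['ft_torque'],"gap",s["finger_gap"]*1e3,"tau6",s["tau"][5])
E
python3 st.py
```

```text
7.8 [543.564  65.973  70.602] jaw 162.13507822475125 j6 -1.2847965648899915 F [ 0.343 -0.181  0.189] M [-0.019 -0.059 -0.047] gap 85.71383850888317 tau6 -2.8385755399540358e-05
```

Request:
{"method": "apply_moves", "body": {"moves": [[[0,0,0],0,0.6],[[0,0,0],0,0.55],[[0,0,0],0,0.5],[[0,0,0],0,0.3],[[0,0,0],0,0.2],[[0,0,0],0,0.2],[[0,0,0],0,0.2],[[0,0,0],0,0.2],[[0,0,0],0,0.2],[[0,0,0],0,0.2]], "squeeze": 30}}

```text
clock: 9.05
tcp_pos: [0.5432, 0.0661, 0.0703]
orientation: [-0.0, 0.155, 0.988, 0.0]
wrist_force: [-2.3, 1.2, 4.6]
finger_gap: 0.0399
```

```bash
python3 st.py
```

```text
9.05 [543.157  66.079  70.341] jaw 162.13877869256467 j6 -1.2847668838390174 F [-2.332  1.223  4.648] M [ 0.313  0.565 -0.017] gap 39.94897307243763 tau6 0.01965870789717883
```

Request:
{"method": "apply_moves", "body": {"moves": [[[0,0,0],1,0.2],[[0,0,-0.01],2,0.2],[[0,0,-0.01],3,0.2],[[0,0,-0.02],4,0.2],[[0,0,-0.02],5,0.2],[[0,0,-0.03],6,0.2],[[0,0,-0.03],7,0.2],[[0,0,-0.03],8,0.2],[[0,0,-0.03],8,0.2],[[0,0,-0.03],8,0.2]]}}

```text
clock: 10.3
tcp_pos: [0.5435, 0.0659, 0.0706]
orientation: [0.0, 0.224, 0.975, -0.0]
wrist_force: [-1.6, -0.0, 5.0]
finger_gap: 0.0397
```

```bash
python3 st.py
```

```text
10.3 [543.471  65.86   70.641] jaw 154.13005428385918 j6 -1.1451796582511877 F [-1.575 -0.031  5.009] M [-0.017  0.387 -0.041] gap 39.653582363897776 tau6 0.026324907084926963
```

Request:
{"method": "apply_moves", "body": {"moves": [[[0,0,-0.01],2,0.2],[[0,0,-0.02],4,0.2],[[0,0,-0.03],6,0.2],[[0,0,-0.04],8,0.2],[[0,0,-0.04],10,0.2],[[0,0,-0.05],12,0.2],[[0,0,-0.06],14,0.2],[[0,0,-0.07],16,0.2],[[0,0,-0.07],16,0.2],[[0,0,-0.07],16,0.2]]}}

```text
clock: 11.55
tcp_pos: [0.5435, 0.066, 0.0713]
orientation: [0.0, 0.357, 0.934, 0.0]
wrist_force: [0.4, -1.1, 2.0]
finger_gap: 0.0399
```

```bash
python3 st.py;python3 - <<'E'
from workcell import env
from h import *
c=env.read_camera("wrist")
im=np.minimum(c["pixels"].astype(int)*2,255).astype(np.uint8)[170:400,180:460]
cv2.imwrite("pics/w3.png",cv2.resize(im,None,fx=2.5,fy=2.5,interpolation=cv2.INTER_CUBIC)[:,:,::-1])
E
```

```text
11.55 [543.529  65.977  71.296] jaw 138.1384934514167 j6 -0.8659765941456473 F [ 0.428 -1.077  1.975] M [-0.179 -0.081 -0.021] gap 39.890890726281626 tau6 -0.0005643526674248278
```

View pics/w3.png

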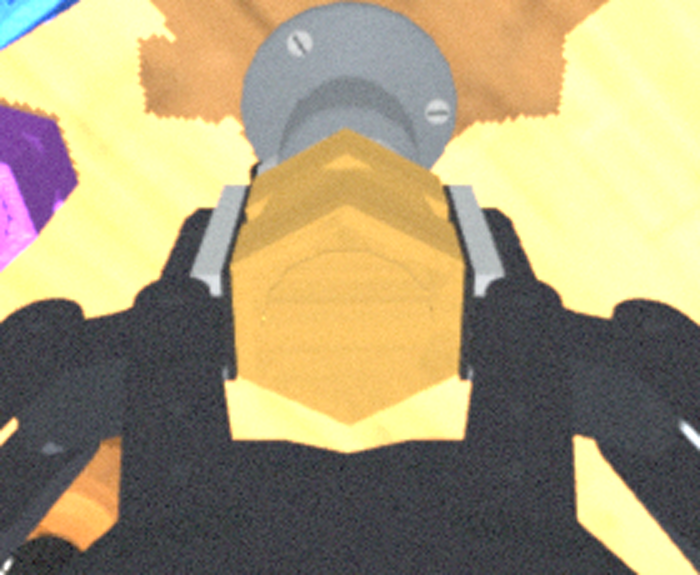

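The cap has turned with the jaw: its flats are still parallel to the pads, the gap is 39.9 mm and the torque is low, so it is easing.

Request:
{"method": "apply_moves", "body": {"moves": [[[0,0,-0.02],4,0.2],[[0,0,-0.03],8,0.2],[[0,0,-0.05],12,0.2],[[0,0,-0.07],16,0.2],[[0,0,-0.09],20,0.2],[[0,0,-0.1],24,0.2],[[0,0,-0.12],28,0.2],[[0,0,-0.14],32,0.2],[[0,0,-0.16],36,0.2],[[0,0,-0.17],40,0.2]]}}

```text
clock: 12.85
tcp_pos: [0.5428, 0.0663, 0.0723]
orientation: [-0.001, 0.656, 0.755, -0.0]
wrist_force: [1.3, -0.3, -1.2]
finger_gap: 0.0397
```

```bash
python3 st.py
```

```text
12.85 [542.81   66.332  72.288] jaw 98.02341797917096 j6 -0.1655811782764818 F [ 1.272 -0.3   -1.161] M [ 0.008 -0.177  0.019] gap 39.680461313771985 tau6 -0.5715237557888031
```

Request:
{"method": "apply_moves", "body": {"moves": [[[0,0,-0.01],3,0.2],[[0,0,-0.03],6,0.2],[[0,0,-0.04],9,0.2],[[0,0,-0.05],12,0.2],[[0,0,-0.07],16,0.2],[[0,0,-0.09],20,0.2],[[0,0,-0.1],24,0.2],[[0,0,-0.12],28,0.2],[[0,0,-0.13],30,0.2],[[0,0,-0.13],30,0.2]]}}

```text
clock: 14.1
tcp_pos: [0.5429, 0.066, 0.0738]
orientation: [-0.0, 0.828, 0.56, -0.0]
wrist_force: [0.8, -0.8, -2.6]
finger_gap: 0.0396
```

```bash
python3 st.py
```

```text
14.1 [542.884  66.009  73.763] jaw 68.16862908831044 j6 0.3552609205515578 F [ 0.814 -0.754 -2.576] M [-0.12  -0.207  0.012] gap 39.56999061694371 tau6 0.1257345825433731
```

Request:
{"method": "apply_moves", "body": {"moves": [[[0,0,-0.01],1.5,0.2],[[0,0,-0.01],3,0.2],[[0,0,-0.02],4.5,0.2],[[0,0,-0.02],6,0.2],[[0,0,-0.03],7.5,0.2],[[0,0,-0.03],9,0.2],[[0,0,-0.04],10.5,0.2],[[0,0,-0.05],12,0.2],[[0,0,-0.05],12,0.2],[[0,0,-0.05],12,0.2]], "squeeze": 20}}

```text
clock: 15.35
tcp_pos: [0.5433, 0.066, 0.0748]
orientation: [0.0, 0.882, 0.471, -0.0]
wrist_force: [-0.7, 0.6, -2.1]
finger_gap: 0.0401
```

```bash
python3 st.py
```

```text
15.35 [543.278  65.984  74.77 ] jaw 56.142072589205746 j6 0.5651242782839085 F [-0.702  0.556 -2.065] M [ 0.022 -0.013 -0.034] gap 40.13803204005515 tau6 0.0031944216607371345
```

Request:
{"method": "apply_moves", "body": {"moves": [[[0,0,-0.01],1.5,0.2],[[0,0,-0.01],3,0.2],[[0,0,-0.02],4.5,0.2],[[0,0,-0.02],6,0.2],[[0,0,-0.03],7.5,0.2],[[0,0,-0.03],9,0.2],[[0,0,-0.04],10.5,0.2],[[0,0,-0.05],12,0.2],[[0,0,-0.05],12,0.2],[[0,0,-0.05],12,0.2]]}}

```text
clock: 16.6
tcp_pos: [0.5433, 0.066, 0.0753]
orientation: [0.0, 0.927, 0.376, -0.0]
wrist_force: [0.9, -0.4, -1.9]
finger_gap: 0.0395
```

```bash
python3 st.py
```

```text
16.6 [543.288  65.992  75.288] jaw 44.14146682529852 j6 0.7746134790398016 F [ 0.937 -0.382 -1.879] M [ 0.005 -0.003  0.016] gap 39.52672056296223 tau6 0.003849575441563502
```

Request:
{"method": "apply_moves", "body": {"moves": [[[0,0,-0.01],1.5,0.2],[[0,0,-0.01],3,0.2],[[0,0,-0.02],4.5,0.2],[[0,0,-0.02],6,0.2],[[0,0,-0.03],7.5,0.2],[[0,0,-0.03],9,0.2],[[0,0,-0.04],10.5,0.2],[[0,0,-0.05],12,0.2],[[0,0,-0.05],12,0.2],[[0,0,-0.05],12,0.2]]}}

```text
clock: 17.85
tcp_pos: [0.5434, 0.0659, 0.0758]
orientation: [0.0, 0.961, 0.277, 0.0]
wrist_force: [0.8, -0.4, -2.0]
finger_gap: 0.0397
```

```bash
python3 st.py
```

```text
17.85 [543.372  65.931  75.801] jaw 32.139568511271456 j6 0.9840470542787177 F [ 0.803 -0.384 -1.989] M [-0.168 -0.096  0.001] gap 39.721306519742555 tau6 0.013392684340942651
```

Request:
{"method": "apply_moves", "body": {"moves": [[[0,0,-0.01],1.5,0.2],[[0,0,-0.01],3,0.2],[[0,0,-0.02],4.5,0.2],[[0,0,-0.02],6,0.2],[[0,0,-0.03],7.5,0.2],[[0,0,-0.03],9,0.2],[[0,0,-0.04],10.5,0.2],[[0,0,-0.05],12,0.2],[[0,0,-0.05],12,0.2],[[0,0,-0.05],12,0.2]]}}

```text
clock: 19.1
tcp_pos: [0.5435, 0.0654, 0.0761]
orientation: [0.001, 0.985, 0.175, -0.0]
wrist_force: [3.0, -5.4, -4.7]
finger_gap: 0.0398
```

```bash
python3 st.py
```

```text
19.1 [543.473  65.444  76.066] jaw 20.11857003776468 j6 1.1935539762986878 F [ 3.012 -5.366 -4.725] M [-1.036 -0.475  0.633] gap 39.76772911355041 tau6 0.5986019968986511
```

The moment jumped to 0.63 N m, so this is the stop. I'll ease back a little at once.

Request:
{"method": "apply_moves", "body": {"moves": [[[0,0,0],-1.5,0.2],[[0,0,0],-3,0.2],[[0,0,0],-4,0.2],[[0,0,0],-4,0.2],[[0,0,0],-4,0.2],[[0,0,0],-4,0.2],[[0,0,0],-4,0.2],[[0,0,0],-4,0.2],[[0,0,0],-4,0.2],[[0,0,0],-4,0.2]]}}

```text
clock: 20.35
tcp_pos: [0.5435, 0.0656, 0.0761]
orientation: [0.0, 0.978, 0.209, -0.0]
wrist_force: [2.1, -5.4, -5.0]
finger_gap: 0.0394
```

```bash
python3 st.py
```

```text
20.35 [543.459  65.617  76.068] jaw 24.082543602546572 j6 1.1244409069603307 F [ 2.055 -5.392 -5.038] M [-0.856 -0.501  0.264] gap 39.396661158566936 tau6 0.25857551023364067
```

Request:
{"method": "apply_moves", "body": {"moves": [[[0,0,0],-1,0.2],[[0,0,0],-2,0.2],[[0,0,0],-2.5,0.2],[[0,0,0],-2.5,0.2],[[0,0,0],-2.5,0.2],[[0,0,-0.02],-2.5,0.2],[[0,0,-0.04],-2.5,0.2],[[0,0,-0.06],-2.5,0.2],[[0,0,-0.08],-2.5,0.2],[[0,0,-0.1],-2.5,0.2]]}}

```text
clock: 21.6
tcp_pos: [0.5431, 0.0657, 0.077]
orientation: [0.0, 0.973, 0.23, -0.0]
wrist_force: [2.2, -5.1, -5.7]
finger_gap: 0.04
```

```bash
python3 st.py
```

```text
21.6 [543.101  65.738  76.97 ] jaw 26.610690618326338 j6 1.08037078589543 F [ 2.198 -5.099 -5.677] M [-1.022 -0.49   0.047] gap 39.95029587041732 tau6 0.07722721667960286
```

Request:
{"method": "apply_moves", "body": {"moves": [[[0,0,-0.02],0,0.2],[[0,0,-0.04],0,0.2],[[0,0,-0.06],0,0.2],[[0,0,-0.08],0,0.2],[[0,0,-0.1],0,0.2],[[0,0,-0.12],0,0.2],[[0,0,-0.14],0,0.2],[[0,0,-0.16],0,0.2],[[0,0,-0.18],0,0.2],[[0,0,-0.2],0,0.2]]}}

```text
clock: 22.85
tcp_pos: [0.5427, 0.0656, 0.0788]
orientation: [0.0, 0.973, 0.23, -0.001]
wrist_force: [1.5, -5.1, -6.1]
finger_gap: 0.04
```

```bash
python3 st.py
```

```text
22.85 [542.678  65.608  78.779] jaw 26.603957915159654 j6 1.0803642403789242 F [ 1.496 -5.084 -6.112] M [-0.974 -0.423  0.064] gap 40.04797869562848 tau6 0.07382682524621487
```

```bash
python3 - <<'E'
from workcell import env
from h import *
c=env.read_camera("wrist")
im=np.minimum(c["pixels"].astype(int)*2,255).astype(np.uint8)[170:400,180:460]
cv2.imwrite("pics/w4.png",cv2.resize(im,None,fx=2.5,fy=2.5,interpolation=cv2.INTER_CUBIC)[:,:,::-1])
E
```

```text
(no output)
```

View pics/w4.png

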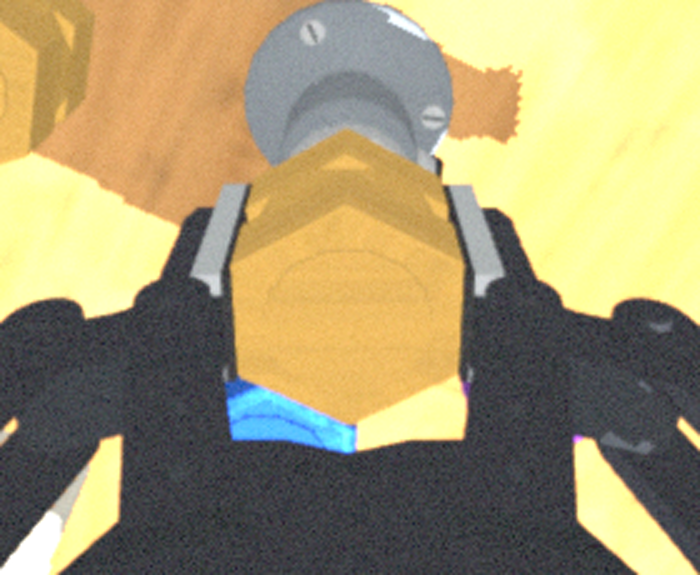

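Request:
{"method": "apply_moves", "body": {"moves": [[[0,0,0],0,0.2],[[0,0,-0.1],0,0.2],[[0,0,-0.2],0,0.2],[[0,0,-0.3],0,0.2],[[0,0,-0.4],0,0.2],[[0,0,-0.5],0,0.2],[[0,0,-0.6],0,0.2],[[0,0,-0.7],0,0.2],[[0,0,-0.8],0,0.2],[[0,0,-0.8],0,0.2]], "squeeze": 30}}

```text
clock: 24.15
tcp_pos: [0.5435, 0.0663, 0.0876]
orientation: [-0.0, 0.973, 0.23, 0.0]
wrist_force: [-0.6, -0.1, -1.8]
finger_gap: 0.0398
```

```bash
python3 st.py
```

```text
24.15 [543.478  66.288  87.555] jaw 26.651707113136286 j6 1.080157061005681 F [-0.599 -0.069 -1.845] M [0.005 0.058 0.026] gap 39.75869128950772 tau6 -0.00020219758880557492
```

Request:
{"method": "apply_moves", "body": {"moves": [[[0,0,-0.5],0,0.2],[[0,0,-1],0,0.2],[[0,0,-2],0,0.2],[[0,0,-3.5],0,0.2],[[0,0,-5],0,0.2],[[0,0,-7],0,0.2],[[0,0,-9],0,0.2],[[0,0,-12],0,0.2],[[0,0,-14],0,0.2],[[0,0,-16],0,0.2]]}}

```text
clock: 25.4
tcp_pos: [0.5434, 0.066, 0.2493]
orientation: [0.0, 0.973, 0.23, 0.001]
wrist_force: [0.1, -0.5, -1.3]
finger_gap: 0.0396
```

```bash
python3 st.py; python3 - <<'E'
from h import *
from workcell import env
t=env.read_camera("top");pickle.dump(t,open("top2.pkl","wb"));s=env.read_camera("scene");pickle.dump(s,open("scene2.pkl","wb"))
for n,c,(x0,x1,y0,y1) in(("top",t,(180,260,200,275)),("scene",s,(290,370,280,350))):
    im=c["pixels"][y0:y1,x0:x1];h=cv2.cvtColor(im,cv2.COLOR_RGB2HSV)
    m=cv2.inRange(h,(0,0,60),(179,60,255))
    m=cv2.morphologyEx(m,cv2.MORPH_OPEN,np.ones((3,3)))
    cs,_=cv2.findContours(m,cv2.RETR_EXTERNAL,cv2.CHAIN_APPROX_NONE);k=max(cs,key=cv2.contourArea)
    (u,v),ax,_=cv2.fitEllipse(cv2.convexHull(k));u+=x0;v+=y0
    w=np.array([onz(c,p[0]+x0,p[1]+y0,.008) for p in cv2.convexHull(k)[:,0]])
    print(n,u,v,ax,onz(c,u,v,.008),np.ptp(w,0))
cv2.imwrite("pics/s2.png",cv2.resize(s["pixels"][60:360,180:440],None,fx=2,fy=2)[:,:,::-1])
E
```

```text
25.4 [543.421  65.992 249.26 ] jaw 26.634835509911703 j6 1.0801656044808208 F [ 0.132 -0.467 -1.301] M [-0.015  0.024  0.061] gap 39.609989999114084 tau6 -5.133812010171823e-05
top 220.11456680297852 239.13529586791992 (56.82966232299805, 58.99945831298828) [0.46177275 0.40711107 0.008     ] [0.12840292 0.13076712 0.        ]
scene 329.3356628417969 315.51233291625977 (55.28313446044922, 58.29438400268555) [0.4629189  0.40900633 0.008     ] [1.30580878e-01 1.31921727e-01 2.22044605e-16]
```

View pics/s2.png

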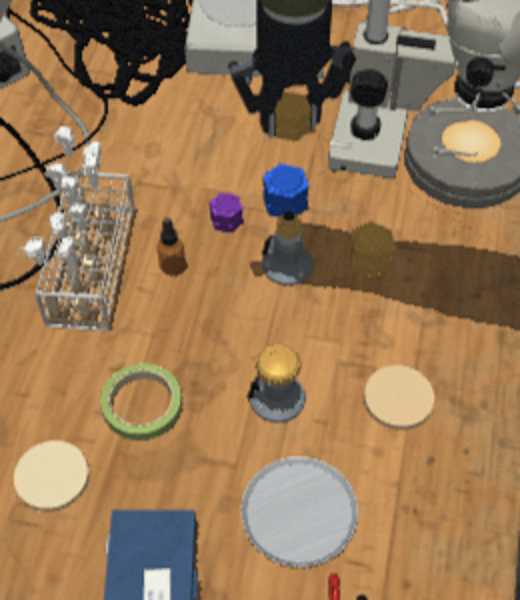

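The cap is off: it hangs in the gripper at (293,115) and the pillar's nose is bare at (288,225). Both views put the dish at about (0.462, 0.408).

Request:
{"method": "apply_moves", "body": {"moves": [[[0.4,-1.7,0],0,0.2],[[1.2,-5.1,0],0,0.2],[[2.2,-9.4,0],0,0.2],[[3.2,-13.7,0],0,0.2],[[4.3,-18,0],0,0.2],[[5.3,-22.3,0],0,0.2],[[6.3,-26.6,0],0,0.2],[[7.3,-30.8,0],0,0.2],[[7.9,-33.4,0],0,0.2],[[8.1,-34.2,0],0,0.2]]}}

```text
clock: 26.75
tcp_pos: [0.4604, 0.4099, 0.2458]
orientation: [0.0, 0.973, 0.232, -0.001]
wrist_force: [0.5, -0.4, -1.9]
finger_gap: 0.0397
```

Request:
{"method": "apply_moves", "body": {"moves": [[[0,0,1],0,0.2],[[0,0,3],0,0.2],[[0,0,6],0,0.2],[[0,0,10],0,0.2],[[0,0,14],0,0.2],[[0,0,17],0,0.2],[[0,0,19],0,0.2],[[0,0,20],0,0.2],[[0,0,20.5],0,0.2],[[0,0,20.5],0,0.2]]}}

```text
clock: 28.0
tcp_pos: [0.4627, 0.4079, 0.0426]
orientation: [-0.0, 0.973, 0.23, 0.0]
wrist_force: [0.3, -0.7, -0.7]
finger_gap: 0.0398
```

```bash
python3 st.py; python3 - <<'E'
from workcell import env
from h import *
c=env.read_camera("wrist")
a=cv2.resize(c["pixels"],None,fx=.6,fy=.6)
s=env.read_camera("scene")["pixels"][260:360,270:390]
s=cv2.resize(s,None,fx=3.3,fy=3.3,interpolation=cv2.INTER_CUBIC)
o=np.zeros((340,790,3),np.uint8);o[:240,:384]=a;o[:330,390:786]=s
cv2.imwrite("pics/w5.png",o[:,:,::-1])
E
```

```text
28.0 [462.694 407.851  42.558] jaw 26.611425238097212 j6 1.6988028407237559 F [ 0.26  -0.697 -0.692] M [ 0.02  -0.056  0.01 ] gap 39.754916017059045 tau6 -0.0004054296550748404
```

View pics/w5.png

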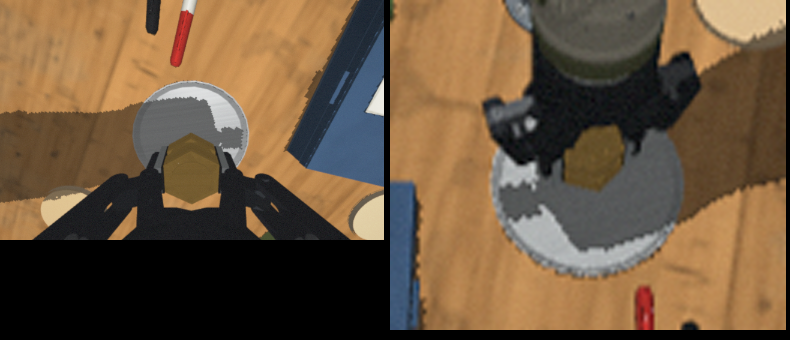

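Request:
{"method": "apply_moves", "body": {"moves": [[[0,0,0.8],0,0.2],[[0,0,1.6],0,0.2],[[0,0,2.3],0,0.2],[[0,0,2.8],0,0.2],[[0,0,3.1],0,0.2],[[0,0,3.3],0,0.2],[[0,0,3.4],0,0.2],[[0,0,3.5],0,0.2],[[0,0,3.5],0,0.2],[[0,0,3.5],0,0.2]]}}

```text
clock: 29.35
tcp_pos: [0.4625, 0.4081, 0.0074]
orientation: [0.0, 0.973, 0.23, 0.0]
wrist_force: [-0.6, -0.5, -1.7]
finger_gap: 0.0396
```

```bash
python3 st.py
```

```text
29.35 [462.475 408.054   7.38 ] jaw 26.636852581871825 j6 1.6988393347084747 F [-0.567 -0.486 -1.693] M [0.038 0.039 0.016] gap 39.629394883966796 tau6 4.974209673491714e-05
```

Request:
{"method": "apply_moves", "body": {"moves": [[[0,0,0.05],0,0.2],[[0,0,0.1],0,0.2],[[0,0,0.15],0,0.2],[[0,0,0.2],0,0.2],[[0,0,0.25],0,0.2],[[0,0,0.3],0,0.2],[[0,0,0.35],0,0.2],[[0,0,0.4],0,0.2],[[0,0,0.4],0,0.2],[[0,0,0.4],0,0.2]]}}

```text
clock: 30.6
tcp_pos: [0.4624, 0.408, 0.0033]
orientation: [0.0, 0.973, 0.23, 0.0]
wrist_force: [-0.2, 0.6, -1.7]
finger_gap: 0.04
```

```bash
python3 st.py
```

```text
30.6 [462.415 408.001   3.256] jaw 26.63319687102467 j6 1.6988910246044 F [-0.157  0.618 -1.74 ] M [-0.014  0.01   0.046] gap 39.9662236465677 tau6 -9.661243325354008e-06
```

Nothing has touched yet, so I'll go on down in fine steps.

Request:
{"method": "apply_moves", "body": {"moves": [[[0,0,0.02],0,0.2],[[0,0,0.04],0,0.2],[[0,0,0.06],0,0.2],[[0,0,0.08],0,0.2],[[0,0,0.1],0,0.2],[[0,0,0.12],0,0.2],[[0,0,0.14],0,0.2],[[0,0,0.15],0,0.2],[[0,0,0.15],0,0.2],[[0,0,0.15],0,0.2]]}}

```text
clock: 31.85
tcp_pos: [0.4624, 0.408, 0.0017]
orientation: [0.0, 0.973, 0.23, -0.0]
wrist_force: [-0.1, -0.8, -1.3]
finger_gap: 0.04
```

```bash
python3 st.py
```

```text
31.85 [462.368 408.014   1.731] jaw 26.63568291282732 j6 1.6988801986782975 F [-0.112 -0.837 -1.306] M [ 0.026  0.013 -0.049] gap 39.998694548789736 tau6 8.314360400163423e-06
```

Request:
{"method": "apply_moves", "body": {"moves": [[[0,0,0.02],0,0.2],[[0,0,0.04],0,0.2],[[0,0,0.06],0,0.2],[[0,0,0.08],0,0.2],[[0,0,0.1],0,0.2],[[0,0,0.1],0,0.2],[[0,0,0.1],0,0.2],[[0,0,0.1],0,0.2],[[0,0,0.1],0,0.2],[[0,0,0.1],0,0.2]]}}

```text
clock: 33.1
tcp_pos: [0.4624, 0.408, 0.0007]
orientation: [0.0, 0.973, 0.23, -0.0]
wrist_force: [-0.3, -0.6, -1.6]
finger_gap: 0.0399
```

```bash
python3 st.py
```

```text
33.1 [462.38  407.992   0.737] jaw 26.6333678056959 j6 1.698880098755889 F [-0.344 -0.593 -1.607] M [-0.036 -0.001 -0.017] gap 39.85446785088555 tau6 6.4192977333732415e-06
```

Request:
{"method": "apply_moves", "body": {"moves": [[[0,0,0.02],0,0.2],[[0,0,0.04],0,0.2],[[0,0,0.06],0,0.2],[[0,0,0.08],0,0.2],[[0,0,0.1],0,0.2],[[0,0,0.1],0,0.2],[[0,0,0.1],0,0.2],[[0,0,0.1],0,0.2],[[0,0,0.1],0,0.2],[[0,0,0.1],0,0.2]]}}

```text
clock: 34.35
tcp_pos: [0.4624, 0.408, 0.0007]
orientation: [0.0, 0.973, 0.23, 0.0]
wrist_force: [-1.9, -2.3, 6.7]
finger_gap: 0.0398
```

```bash
python3 st.py
```

```text
34.35 [462.425 408.034   0.663] jaw 26.638811032566334 j6 1.6988540778372891 F [-1.884 -2.261  6.747] M [-0.44   0.593 -0.002] gap 39.823742993778836 tau6 -8.297631893583457e-05
```

Request:
{"method": "apply_moves", "body": {"moves": [[[0,0,-0.04],0,0.2],[[0,0,-0.06],0,0.2],[[0,0,-0.06],0,0.5],[[0,0,-0.06],0,0.53],[[0,0,-0.06],0,0.56],[[0,0,-0.06],0,0.6],[[0,0,-0.06],0,0.64],[[0,0,-0.06],0,0.66],[[0,0,-0.06],0,0.66],[[0,0,-0.06],0,0.66]], "squeeze": 20}}

```text
clock: 35.6
tcp_pos: [0.4624, 0.408, 0.0004]
orientation: [0.0, 0.973, 0.23, 0.0]
wrist_force: [0.0, -0.8, 0.8]
finger_gap: 0.0563
```

```bash
python3 st.py; python3 - <<'E'
from workcell import env
from h import *
c=env.read_camera("wrist")
cv2.imwrite("pics/w6.png",cv2.resize(np.minimum(c["pixels"].astype(int)*2,255).astype(np.uint8)[150:400,150:490],None,fx=2,fy=2)[:,:,::-1])
E
```

```text
35.6 [462.416 408.012   0.376] jaw 26.634377531943905 j6 1.69887052713268 F [ 0.005 -0.766  0.835] M [0.003 0.023 0.009] gap 56.31809992255342 tau6 -7.71693663637052e-06
```

View pics/w6.png

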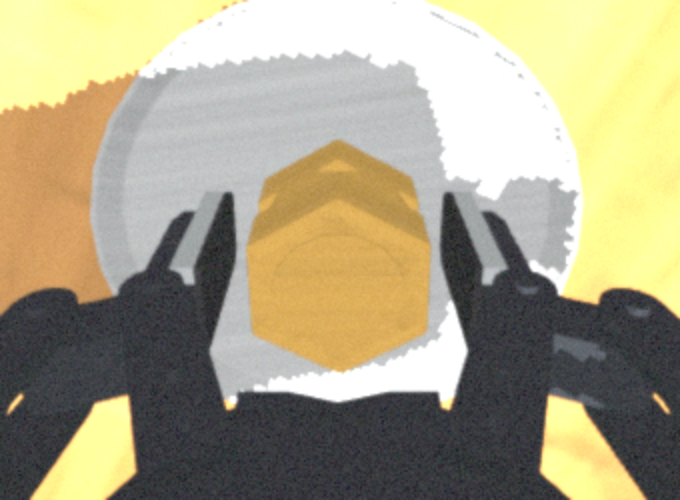

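The jaws are open and stand clear on both sides; the cap sits upright on the dish floor at crop (338,255). I'll retreat straight up.

Request:
{"method": "apply_moves", "body": {"moves": [[[0,0,-0.5],0,0.66],[[0,0,-1.5],0,0.66],[[0,0,-3],0,0.66],[[0,0,-5],0,0.66],[[0,0,-8],0,0.66],[[0,0,-11],0,0.66],[[0,0,-14],0,0.66],[[0,0,-17],0,0.66],[[0,0,-20],0,0.66],[[0,0,-20],0,0.66]]}}

```text
clock: 36.9
tcp_pos: [0.4639, 0.4091, 0.2046]
orientation: [-0.001, 0.973, 0.23, 0.003]
wrist_force: [-0.4, 0.3, 0.5]
finger_gap: 0.056
```

```bash
python3 st.py; python3 - <<'E'
from workcell import env
from h import *
st=env.get_state();c=env.read_camera("wrist");T=wT(st,c);s=env.read_camera("scene");t=env.read_camera("top")
a=cv2.resize(np.minimum(c["pixels"].astype(int)*3//2,255).astype(np.uint8),None,fx=.6,fy=.6)
b=cv2.resize(s["pixels"][130:360,230:400],None,fx=2,fy=2)
o=np.zeros((500,740,3),np.uint8);o[:240,:384]=a;o[:460,390:730]=b
e=cv2.resize(t["pixels"][100:280,170:430],None,fx=1.4,fy=1.4);o[245:245+252,:364]=e
cv2.imwrite("pics/w7.png",o[:,:,::-1])
print("expected cap top/dish px",proj(c,[.4624,.408,.036],T),proj(c,[.4623,.408,.008],T))
im=c["pixels"];h=cv2.cvtColor(im,cv2.COLOR_RGB2HSV)
def big(m):
    cs,_=cv2.findContours(m,cv2.RETR_EXTERNAL,cv2.CHAIN_APPROX_NONE);return max(cs,key=cv2.contourArea)
m=cv2.inRange(h[100:240,240:400],(18,115,40),(34,255,255));k=big(m);x,y,w,hh=cv2.boundingRect(k);print(x+240,y+100,w,hh)
print("cap",onz(c,x+240+w/2,y+100+hh/2,.02,T))
m=cv2.inRange(h[60:260,200:440],(0,0,50),(179,60,255));k=cv2.convexHull(big(m));x,y,w,hh=cv2.boundingRect(k);print(x+200,y+60,w,hh,onz(c,x+200+w/2,y+60+hh/2,.008,T))
E
```

```text
36.9 [463.911 409.06  204.581] jaw 26.636682807191782 j6 1.69889896426245 F [-0.371  0.274  0.524] M [0.008 0.034 0.019] gap 56.004140352609866 tau6 1.9364271679478406e-05
expected cap top/dish px [315.30817442 181.38776443] [315.32537812 175.65271818]
299 157 35 43
cap [0.46385871 0.4080821  0.02      ]
262 122 107 106 [0.46212737 0.40882301 0.008     ]
```

View pics/w7.png

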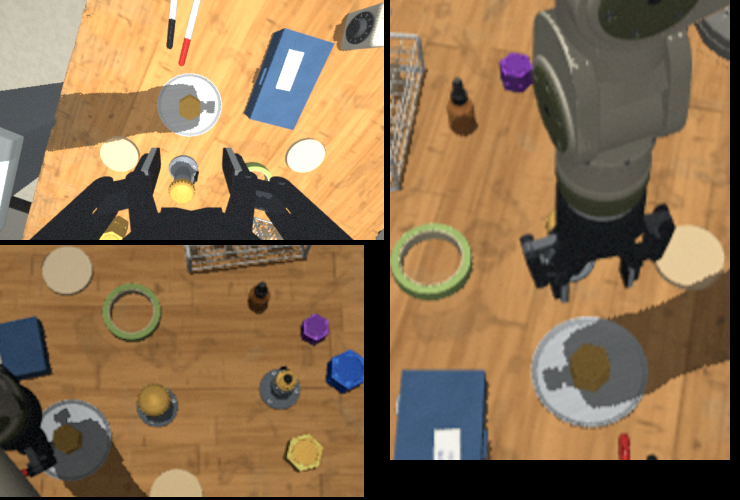

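The cap stands upright in the dish, about 2 mm off its centre. The nose is bare with its black pad showing, the other things are in place and the arm is clear.

```bash
python3 -c "
from workcell import env
print(env.hand_in())"
```

```text
the job is handed in; nothing more can be done
None
```

The cap is off the fuel-gas outlet and standing right way up in the middle of the steel dish. The job was handed in at about 37 s of the 70 s; no verdict was reported.

**What I did:** I gripped the small yellow hexagon cap on its flats and turned it clockwise in a single grip, raising the tool with the thread. The resistance stayed low, so it was easing. It met the stop at about 140°. I backed off roughly 6°, lifted it straight off against about 6 N, and set it down in the dish.

**Last checks:**
- **Cap:** it is about 2 mm from the dish centre in the wrist view and upright. The jaws are clear of it and nothing is touching the robot.
- **Scene:** the outlet's nose is bare. The round ribbed cap and the things standing around look unmoved in the pictures.

**What went less well:** the stop was met harder than asked. The wrist read about 0.63 N m, against a limit of 0.4, before I eased back to about 0.05. I turned 12° per step and read the torque only at the end of each step. The side force at the wrist was about 6 N. The force between cap and thread can't be read directly, so I can't confirm it stayed under 60 N.

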